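# Seat and hold an engineer's square in the corner of upright and plate

## Task

To check the steel upright, grip the engineer's square by its stock and set it standing on the machine plate in front of the gap between the two V-blocks; then slide it along the plate through that gap, blade end first, into the corner between the upright and the plate. Press it firmly down and forward until the stock sits flat on the plate and the blade's outer edge lies flat along the upright's face, squarely facing it. Finish while still gripping it and pressing it against both; do not let go, tip the square over, ram the upright or disturb the loose things around.

Things in the scene. Friction and masses are not known exactly. Their poses are not given: they have to be found in the camera images.
- square: loose engineer's square, about 200 g, standing on its stock. Plain light alloy stock: a bar 150 long, 22 wide, 32 high (mm). A steel blade, 24 x 6 mm, rises upright from the front end of the stock to 96 mm above the underside; the blade's outer edge is flush with the stock's front end face. Origin: centre of the stock's underside; x along the stock towards the blade end (front end face at x = +75 mm), y across it, z up along the blade
- square_nose (a point): foot of the square's outer corner: middle of the lower edge of the stock's front end face, 75 mm ahead of the square's origin, at the underside
- square_grip (a point): good place to grip the stock across its 22 mm width, from above: 35 mm behind the square's origin (110 mm behind the front face), 22 mm above the underside
- fixture: fixed steel fixture that stands on the plate and cannot be moved. The plate (worktop) is the flat surface z = 0 all round it. Origin: on the plate at the foot of the upright's flat face, in the middle of its width; x points horizontally into the upright (the direction in which the square is pushed), z up. The face is the plane x = 0; behind it (x = 28 to 100 mm) are a rib and a bolted foot, 90 mm wide
- upright: the fixture's upright bar, 50 mm wide, 28 mm thick, 100 mm high, origin and axes the same as the fixture's; its flat face, toward the V-blocks, is perpendicular to the plate
- guide_a: fixed steel V-block, 45 x 40 x 30 mm high, at x = -65 to -20 mm, y = +18 to +58 mm in the fixture's frame; origin at the centre of its underside
- guide_b: the same kind of fixed V-block on the other side, y = -58 to -18 mm; the gap between the two is 36 mm wide and 45 mm long and ends 20 mm before the upright's face
- setting_ring: loose bystander: plain steel ring, 60 mm across, 14 high; origin at the centre of its underside
- dial_gauge: loose bystander: round dial gauge with a stem, 94 x 58 x 22 mm, lying; origin at the centre of its underside
- hex_nut: loose bystander: dark hexagon nut, 28 x 24 x 13 mm; origin at the centre of its underside
- screw_jack: loose bystander: small screw jack with a dark hexagonal base, 34 x 29 x 48 mm high; origin at the centre of its underside

How it is judged:
By the outcome, as a careful person would: the job done as asked, in the order asked, and still so for the second after the job is handed in, while the arm keeps its last pose, push and grip.
It also fails if it takes over 48 s, if anything falls off the work surface, if the arm or the gripper's body presses on something with over 40 N, if the wrist force passes 120 N, or if a joint passes its speed limit or range.

## Robot

A 6-joint arm with a two-finger parallel gripper is mounted at the origin on a cart in front of the work surface, level with it; the furniture and walls round the work are solid. World frame = base frame: x ahead of the robot, y to its left, z up, the work surface at z = 0. Lengths are in mm, angles in degrees, forces in N, time in s.
With the tool pointing down it reaches from about 350 to 850 mm from the base axis. Payload 8.1 kg.
Tool frame: the origin (TCP) lies between the finger pads; the fingertips stand 17 mm ahead of it and the grasp point (between the pads) lies 2 mm behind it; z points along the fingers, y is the line along which they close (so a half turn about z gives the same grasp; the last joint's range is limited). The gripper opens to 85 mm and grips with 20 to 120 N. Pads are 22 mm wide; open, the fingers measure 114 mm over their backs; the gripper's body (76 mm by 85 mm) begins 54 mm behind the grasp point. The pads swing forward as they close: fully open they stand 13 mm farther back than shut.
Start: joints at [-72.731, 7.471, 85.268, -0, 87.261, -4.893], TCP at [226.356, -555.669, 248.292] pointing down, gripper open.
Joint ranges: [-169.43, 169.43], [-51.17, 129.36], [1.28, 143.12], [-76.62, 256.62], [0, 156.53], [-152.29, 152.29]. Speed limits (degrees/s): [136.94, 136.94, 159.86, 180, 180, 180].

## Interface

Orientations are given as [roll, pitch, yaw] about the fixed x, y, z axes, in that order (R = Rz(yaw) Ry(pitch) Rx(roll)).
In Python, from bench import sense, snapshot, hand_in, trace, place_of gives the robot as it stands.
- The arm moves only by the shell command python3 -m handwheel 'ROWS' [FORCE]. ROWS is JSON, a list of rows, each a list of 7 numbers: the opening, from -1 (shut) to 1 (fully open), then the shift along the tool's x, y, z in cm, then the turn, a rotation vector about the tool's x, y, z in rad. A call has 1 to 12 rows; each row shifts and turns the commanded pose from where the row before left it, along the tool's axes as they then stand; what a row does not reach is not made up. A row lasts 1/12 s, in which the tool goes at most 41.7 mm and 7.16 degrees, less where a joint would pass 70% of its speed; a pose out of reach is approached as far as the arm can. A call with a gripper value outside its range is refused whole. The fingers move at their own pace and stop on an object; FORCE is the grip in N (left out, the last holds). Time passes only in rows, so rows that do not move let the fingers close. It gives the time, the measured TCP pose, the force, the opening and the grip force at its end, in the units of the state.
- sense(): the state, without advancing time (a new reading comes with each control period).
- snapshot(name): name is "side" or "top"; returns a dict with "image" (480x640x3 uint8, red, green, blue), "intrinsics" (3x3 intrinsics, pixels), "R" (3x3) and "t" (3): a world point X has camera coordinates R X + t. Camera axes: x right, y down, z forward; pixel columns grow to the right and rows downward; lengths in mm; the calibration is good to about 2 mm. A picture is of the moment at which its call begins. There is no depth.
- hand_in(): hands the job in; it is judged then, once.
Trained networks look in a picture, given as the dict that the camera call returned (one of the last four; its "shot" number tells which), for a name from the list of things; names that differ only in an ending like _2 or _b are one class to them, and where a whole thing is asked for, a point or a joint stands for the part that bears it (a point fixed in the world has none). Each returns a list of dicts, best first, with "conf" (0 to 1); they miss things now and then, are a little off and sometimes report something else, mostly with a low value. They report only what shows in the picture. A call takes as long as a camera call.
- trace(picture, query): "pixels" (480x640 bool, what is visible of it).
- place_of(picture, query): "location" ([x, y, z] in mm, in world coordinates, good to about 4 mm: a listed point, or the origin of a listed thing).
The state is a dict: "time": time; "joint_pos": joint angles; "qd": joint speeds; "joint_efforts": joint torques, N m; "tool_pos": TCP position; "tcp_rot": TCP orientation; "ft_force": force on the tool from outside, world axes, zero at the start; "wrist_torque": the same for the moment, N m; "finger_gap": finger opening in mm; "grip_force": force on a finger pad.
Only numpy, scipy, OpenCV 4.12 (cv2) and the standard library are available. Lean on these libraries where they do the work, as an engineer would, in place of code of your own. Each camera call takes 0.05 s, during which the arm holds its last target. There are 200 camera calls.

## Working session

There is one attempt and no reset: what is moved stays moved. The work goes in short steps, Python scripts to look and compute and a shell command to move; the robot and the scene stay as the last step left them, time stands still between calls to the robot, and variables do not carry over. Pictures are saved under pics/ and viewed, at most 10 in all, crops included, and the job is handed in when it is done.

```bash
mkdir -p pics; cat > h.py <<'E'
import numpy as np, cv2
from bench import sense, snapshot, hand_in, trace, place_of
def save(p,n): cv2.imwrite(f'pics/{n}.png',p['image'][:,:,::-1])
def proj(p,X):
    c=(np.array(p['R'])@np.atleast_2d(X).T).T+np.array(p['t']); u=(np.array(p['intrinsics'])@c.T).T
    return u[:,:2]/u[:,2:]
def ray(p,uv,z=0):
    R=np.array(p['R']);t=np.array(p['t']);K=np.array(p['intrinsics'])
    uv=np.atleast_2d(uv); d=(R.T@np.linalg.inv(K)@np.c_[uv,np.ones(len(uv))].T).T; o=-R.T@t
    return o+d*((z-o[2])/d[:,2])[:,None]
E
python3 - <<'E'
from h import *
s=sense();print({k:np.round(v,2) for k,v in s.items()})
for n in('side','top'):
    p=snapshot(n);save(p,n+'0')
    print(n,'cam at',np.round(-np.array(p['R']).T@np.array(p['t'])))
    for q in ['square','square_nose','square_grip','fixture','upright','guide_a','guide_b','setting_ring','dial_gauge','hex_nut','screw_jack']:
        print(q,[(np.round(d['location'],1).tolist(),round(d['conf'],2)) for d in place_of(p,q)[:3]])
E
```

```text
{'time': np.float64(0.0), 'joint_pos': array([-72.73,   7.52,  85.33,  -0.  ,  87.26,  -4.89]), 'qd': array([-0.  ,  0.01, -0.02, -0.13,  0.05, -0.07]), 'joint_efforts': array([-0.000e+00, -5.694e+01, -5.006e+01, -0.000e+00,  1.000e-02,
        0.000e+00]), 'tool_pos': array([ 226.2 , -555.16,  247.24]), 'tcp_rot': array([-1.7989e+02, -1.0000e-02,  2.2160e+01]), 'ft_force': array([0.59, 0.38, 0.08]), 'wrist_torque': array([0.03, 0.03, 0.  ]), 'grip_force': np.float64(0.0), 'finger_gap': np.float64(85.36)}
side cam at [ 47. 822. 410.]
square [([449.9, -148.3, 0.3], 0.78)]
square_nose [([477.6, -76.7, 2.8], 0.9)]
square_grip [([438.8, -176.6, 21.3], 0.6)]
fixture [([496.2, 114.7, 5.1], 0.91)]
upright [([491.3, 116.5, 1.4], 0.86)]
guide_a [([463.9, 67.0, -1.7], 0.89), ([542.5, 78.0, 3.4], 0.43), ([609.3, -194.3, -2.5], 0.42)]
guide_b [([463.9, 67.0, -1.7], 0.89), ([542.5, 78.0, 3.4], 0.43), ([609.3, -194.3, -2.5], 0.42)]
setting_ring [([609.2, -195.2, 0.6], 0.71)]
dial_gauge [([617.6, -339.0, 0.2], 0.48)]
hex_nut [([595.3, 10.2, -3.6], 0.57), ([608.7, -191.4, -3.4], 0.37)]
screw_jack [([436.9, 375.0, 1.6], 0.68), ([492.4, 113.4, -3.0], 0.61)]
top cam at [ 443.   39. 1174.]
square [([446.8, -145.3, 1.3], 0.57)]
square_nose [([480.0, -80.8, -4.0], 0.81)]
square_grip [([434.8, -181.5, 22.5], 0.83), ([468.3, 66.2, 2.1], 0.2)]
fixture [([494.1, 111.9, -1.0], 0.55), ([538.4, 77.9, 0.3], 0.31), ([447.5, -148.1, -3.1], 0.26)]
upright [([493.3, 114.2, 3.3], 0.66)]
guide_a [([542.7, 79.1, -1.0], 0.87), ([470.0, 67.3, -4.4], 0.6)]
guide_b [([542.7, 79.1, -1.0], 0.87), ([470.0, 67.3, -4.4], 0.6)]
setting_ring [([608.4, -200.8, -0.8], 0.59), ([479.0, -83.3, -2.7], 0.57)]
dial_gauge [([614.3, -342.7, -0.2], 0.76)]
hex_nut [([595.7, 12.1, 0.6], 0.51)]
screw_jack [([436.2, 377.9, 1.1], 0.66)]
```

View pics/side0.png

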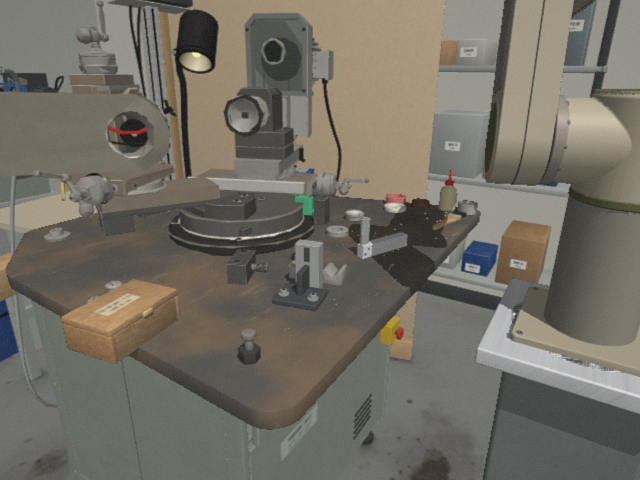

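View pics/top0.png

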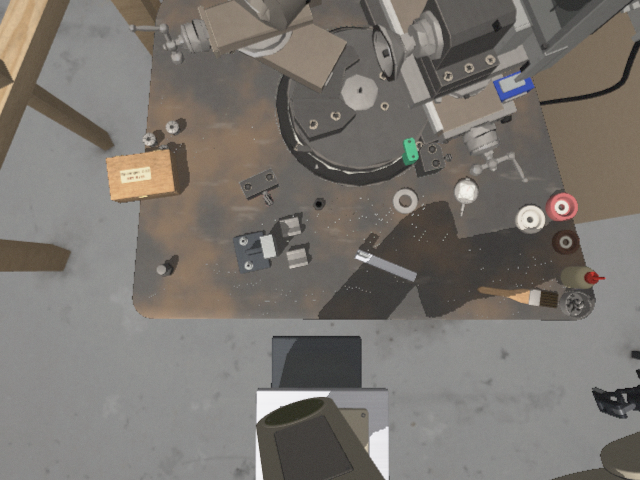

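The side view shows the square (stock about 385,245; blade 365,235), the V-blocks (330,272) and the upright (308,265). The top view shows the stock running from (357,255) to (415,278), V-blocks at (290,226) and (297,257), and the upright's top at (267,245). Next I'll fit box models to the masks.

```bash
cat > fit.py <<'E'
from h import *
from scipy.optimize import minimize
box=lambda x0,x1,y0,y1,z0,z1: np.array([[x,y,z] for x in(x0,x1) for y in(y0,y1) for z in(z0,z1)],float)
M={'square':[box(-75,75,-11,11,0,32),box(51,75,-3,3,0,96)],'upright':[box(0,28,-25,25,0,100)],
 'guide':[box(-65,-20,18,58,0,30)],'guideb':[box(-65,-20,-58,-18,0,30)]}
S=4
def world(B,q):
    a=np.radians(q[2]);R=np.array([[np.cos(a),-np.sin(a),0],[np.sin(a),np.cos(a),0],[0,0,1]])
    return B@R.T+[q[0],q[1],q[3] if len(q)>3 else 0]
def sil(p,boxes,q,win):
    u0,v0,u1,v1=win;m=np.zeros(((v1-v0)*S,(u1-u0)*S),np.uint8)
    for B in boxes:
        uv=(proj(p,world(B,q))+0.5-[u0,v0])*S-0.5
        cv2.fillConvexPoly(m,cv2.convexHull(np.round(uv*16).astype(np.int32)),1,shift=4)
    return m
def fit(items,q0):
    """items: (picture, boxes, mask)"""
    J=[]
    for p,b,m in items:
        ys,xs=np.where(m);w=(max(xs.min()-15,0),max(ys.min()-15,0),min(xs.max()+15,640),min(ys.max()+15,480))
        mm=cv2.resize(m[w[1]:w[3],w[0]:w[2]].astype(np.float32),None,fx=S,fy=S,interpolation=cv2.INTER_LINEAR)
        J.append((p,b,mm,w))
    def cost(q): return sum(np.abs(sil(p,b,q,w)-mm).sum()/mm.sum() for p,b,mm,w in J)
    best=None
    for d in(-6,0,6):
        x0=np.array(q0,float);x0[2]+=d
        sx=np.vstack([x0]+[x0+np.eye(len(x0))[i]*6 for i in range(len(x0))])
        r=minimize(cost,x0,method='Nelder-Mead',options=dict(initial_simplex=sx,xatol=.05,fatol=1e-4,maxiter=300))
        if best is None or r.fun<best.fun:best=r
    return best
E
python3 - <<'E'
from fit import *
P={n:snapshot(n) for n in('side','top')}
sq=[];fx=[]
for n,p in P.items():
    for d in trace(p,'square')[:1]: sq.append((p,M['square'],d['pixels'])); print(n,'sq',d['conf'],d['pixels'].sum())
    for d in trace(p,'upright')[:1]:fx.append((p,M['upright'],d['pixels'])); print(n,'up',d['conf'],d['pixels'].sum())
    for d in trace(p,'guide_a')[:4]:
        ys,xs=np.where(d['pixels']);print(n,'guide',d['conf'],len(xs),xs.mean(),ys.mean())
        if n=='top':
            if len(xs) and abs(xs.mean()-290)<6 and abs(ys.mean()-226)<6: fx.append((p,M['guideb'],d['pixels']));print('b')
            if len(xs) and abs(xs.mean()-297)<6 and abs(ys.mean()-257)<6: fx.append((p,M['guide'],d['pixels']));print('a')
for nm,it,q in(('square',sq,[448,-147,68]),('fix',fx,[494,114,100])):
    r=fit(it,q);print(nm,r.x,r.fun)
    for i in it:
        r=fit([i],q);print('   single',r.x,r.fun)
o=cv2.resize(P['top']['image'][200:290,220:430,::-1],None,fx=3.8,fy=3.8,interpolation=cv2.INTER_CUBIC)
cv2.imwrite('pics/top1.png',o)
E
```

```text
side sq 0.83 1011
side up 0.58 958
side guide 0.96 430 334.19069767441863 274.5581395348837
side guide 0.68 102 292.04901960784315 270.2647058823529
top sq 0.72 569
top up 0.79 332
top guide 0.81 294 289.93197278911566 227.2925170068027
b
top guide 0.7 343 297.5685131195335 258.0612244897959
a
top guide 0.34 180 165.0388888888889 269.45
square [ 448.3693519  -149.54278713   68.60015923] 0.240971177816391
   single [ 448.14435282 -148.56605995   68.47095268] 0.07400431483983994
   single [ 448.42854962 -149.57749148   68.63984812] 0.1653565764427185
fix [493.24598153 112.49991643 103.14079273] 0.9579392075538635
   single [506.96446856  96.25773091 114.15293468] 0.46526578068733215
   single [494.33331134 113.27949546 102.55228526] 0.14692559838294983
   single [493.881562   114.7068416  101.05247769] 0.1675635129213333
   single [494.28646202 110.7002515  101.49807604] 0.09189937263727188
```

View pics/top1.png

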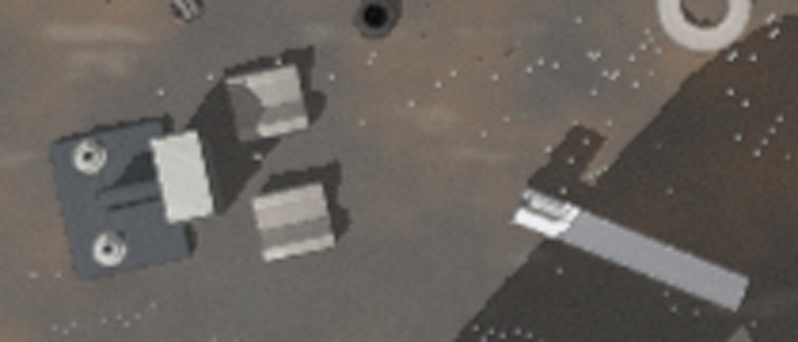

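The crop shows the V-blocks, the upright's top and the stock clearly. The square fits at about (448,-149) with heading 68.6°. The fixture fits at about (494,113) with heading about 102°, using the top view only because the side mask of the upright is occluded. I'll move above the grip point.

```bash
python3 -m handwheel '[[1,1.8,-1.4,0.4,0,0,0],[1,2.8,-2.2,0.6,0,0,0],[1,2.8,-2.2,0.6,0,0,0],[1,2.8,-2.2,0.6,0,0,0],[1,2.8,-2.2,0.6,0,0,0],[1,2.8,-2.2,0.6,0,0,0],[1,2.8,-2.2,0.6,0,0,0],[1,2.8,-2.2,0.6,0,0,0],[1,2.8,-2.2,0.6,0,0,0],[1,2.8,-2.2,0.6,0,0,0],[1,2.8,-2.2,0.6,0,0,0],[1,2.0,-1.6,0.4,0,0,0]]' 80
python3 -m handwheel '[[1,1.0,-0.8,0,0,0,0],[1,0,0,0,0,0,-0.09],[1,0,0,0,0,0,-0.09],[1,0,0,0,0,0,-0.09],[1,0,0,0,0,0,-0.09],[1,0,0,0,0,0,-0.09],[1,0,0,0,0,0,-0.09],[1,0,0,0,0,0,-0.09],[1,0,0,0,0,0,-0.09],[1,0,0,0,0,0,-0.09],[1,0,0,0,0,0,0],[1,0,0,0,0,0,0]]'
python3 - <<'E'
from fit import *
s=sense();print({k:np.round(v,2) for k,v in s.items()})
p=snapshot('top');fx=[]
for d in trace(p,'upright')[:1]:fx.append((p,M['upright'],d['pixels'])); print('up',d['conf'],d['pixels'].sum())
for d in trace(p,'guide_a')[:4]:
    ys,xs=np.where(d['pixels'])
    if abs(xs.mean()-290)<6 and abs(ys.mean()-226)<6: fx.append((p,M['guideb'],d['pixels']));print('b')
    if abs(xs.mean()-297)<6 and abs(ys.mean()-257)<6: fx.append((p,M['guide'],d['pixels']));print('a')
print(fit(fx,[494,113,102]).x)
E
```

```text
time: 2.6
tool_pos: [427.4, -201.6, 179.9]
tcp_rot: [-180.0, -0.0, 22.2]
ft_force: [-0.4, 0.1, -0.3]
finger_gap: 85.5
grip_force: 0.0
time: 3.6
tool_pos: [432.8, -193.0, 180.4]
tcp_rot: [180.0, 0.0, 68.4]
ft_force: [-0.5, -0.5, 0.1]
finger_gap: 85.3
grip_force: 0.0
{'time': np.float64(3.6), 'joint_pos': array([-30.24, -10.02, 109.65,  -0.  ,  80.35,  -8.65]), 'qd': array([-0.02,  0.02, -0.01, -0.07, -0.02,  1.43]), 'joint_efforts': array([  0.  , -39.62, -48.76,  -0.  ,  -0.  ,  -0.71]), 'tool_pos': array([ 432.83, -193.01,  180.39]), 'tcp_rot': array([179.99,   0.  ,  68.41]), 'ft_force': array([-0.51, -0.5 ,  0.07]), 'wrist_torque': array([-0.03, -0.01,  0.05]), 'grip_force': np.float64(0.0), 'finger_gap': np.float64(85.34)}
up 0.61 367
b
a
[492.59440762 113.0341814  102.66946644]
```

```bash
python3 -m handwheel '[[1,0.6,-0.1,0.5,0,0,0],[1,0.5,-0.1,1.5,0,0,0],[1,0,0,2,0,0,0],[1,0,0,2,0,0,0],[1,0,0,2,0,0,0],[1,0,0,2,0,0,0],[1,0,0,1.5,0,0,0],[1,0,0,1.5,0,0,0],[1,0,0,1.2,0,0,0],[1,0,0,0.8,0,0,0],[1,0,0,0.5,0,0,0],[1,0,0,0,0,0,0]]'
python3 - <<'E'
from h import *
p=snapshot('side');cv2.imwrite('pics/side2.png',cv2.resize(p['image'][190:320,260:440,::-1],None,fx=4,fy=4,interpolation=cv2.INTER_CUBIC))
E
```

```text
time: 4.75
tool_pos: [434.2, -181.4, 24.2]
tcp_rot: [-179.9, -0.0, 68.6]
ft_force: [0.2, -0.4, -0.7]
finger_gap: 85.6
grip_force: 0.0
```

View pics/side2.png

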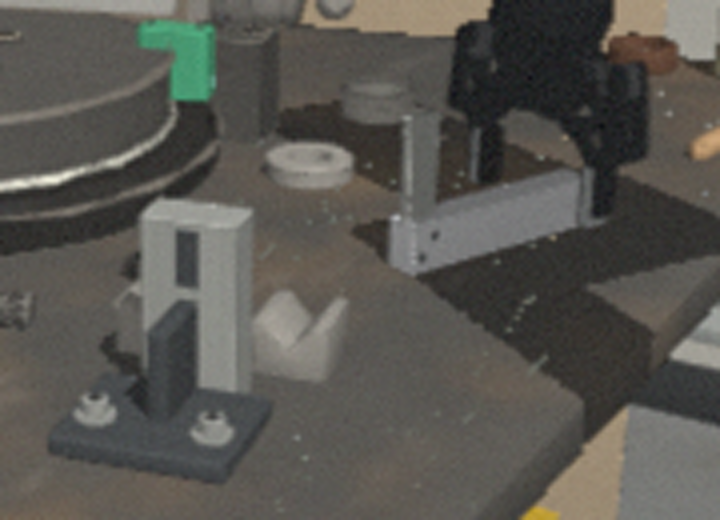

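The crop shows the open fingers straddling the stock, at about (480,165) and (600,190), with the blade clear at (420,160). I'll close the gripper.

```bash
python3 -m handwheel '[[0,0,0,0,0,0,0],[0,0,0,0,0,0,0],[-0.4,0,0,0,0,0,0],[-0.4,0,0,0,0,0,0],[-1,0,0,0,0,0,0],[-1,0,0,0,0,0,0],[-1,0,0,0,0,0,0],[-1,0,0,0,0,0,0],[-1,0,0,0,0,0,0],[-1,0,0,0,0,0,0]]' 90
```

```text
time: 5.63
tool_pos: [435.7, -182.5, 26.1]
tcp_rot: [179.9, 0.0, 68.6]
ft_force: [-0.1, 0.7, 5.5]
finger_gap: 20.2
grip_force: 88.8
```

```bash
python3 -m handwheel '[[-1,0,0,-0.5,0,0,0],[-1,0,0,-0.8,0,0,0],[-1,0,0,-0.7,0,0,0],[-1,0.5,0.3,0,0,0,0],[-1,1.6,0.7,0,0,0,0],[-1,2,1,0,0,0,0],[-1,2,1,0,0,0,0],[-1,2,1,0,0,0,0],[-1,2,0.9,0,0,0,0],[-1,1.6,0.7,0,0,0,0],[-1,0.8,0.3,0,0,0,0],[-1,0,0,0,0,0,0]]'
python3 -m handwheel '[[-1,0,0,0,0,0,-0.03],[-1,0,0,0,0,0,-0.06],[-1,0,0,0,0,0,-0.07],[-1,0,0,0,0,0,-0.07],[-1,0,0,0,0,0,-0.07],[-1,0,0,0,0,0,-0.07],[-1,0,0,0,0,0,-0.07],[-1,0,0,0,0,0,-0.07],[-1,0,0,0,0,0,-0.05],[-1,0,0,0,0,0,-0.03],[-1,0,0,0,0,0,0],[-1,0,0,0,0,0,0]]'
python3 - <<'E'
from fit import *
P={n:snapshot(n) for n in('side','top')}; sq=[];fx=[]
s=sense();print(s['tool_pos'],s['tcp_rot'],s['ft_force'],s['wrist_torque'])
for n,p in P.items():
    d=trace(p,'square')
    print(n,[(round(e['conf'],2),e['pixels'].sum()) for e in d],[np.round(e['location'],1) for e in place_of(p,'square_nose')[:1]])
    if d: sq.append((p,M['square'],d[0]['pixels']))
print('side',fit(sq[:1],[529,-53,102.3,20]).x)
p=P['top']
for d in trace(p,'upright')[:1]:fx.append((p,M['upright'],d['pixels']))
for d in trace(p,'guide_a')[:4]:
    ys,xs=np.where(d['pixels'])
    if abs(xs.mean()-290)<6 and abs(ys.mean()-226)<6: fx.append((p,M['guideb'],d['pixels']));print('b')
    if abs(xs.mean()-297)<6 and abs(ys.mean()-257)<6: fx.append((p,M['guide'],d['pixels']));print('a')
print(fit(fx,[494,113,102]).x)
a=cv2.resize(P['side']['image'][200:310,260:430,::-1],(800,518),interpolation=cv2.INTER_CUBIC)
b=cv2.resize(P['top']['image'][190:290,220:380,::-1],(800,500),interpolation=cv2.INTER_CUBIC)
cv2.imwrite('pics/s3.png',a);cv2.imwrite('pics/t3.png',b)
E
```

```text
time: 6.63
tool_pos: [536.6, -85.8, 45.4]
tcp_rot: [180.0, -0.0, 68.7]
ft_force: [0.3, 0.2, -1.7]
finger_gap: 20.4
grip_force: 88.1
time: 7.63
tool_pos: [535.0, -87.8, 45.2]
tcp_rot: [-180.0, 0.0, 102.3]
ft_force: [0.6, 0.4, -1.6]
finger_gap: 20.1
grip_force: 88.1
[535.20338434 -87.57024494  45.26267005] [-1.79987444e+02  1.43416927e-03  1.02291889e+02] [ 0.74551464 -0.32939402 -2.26805098] [-0.09902618 -0.03388546 -0.03173048]
side [(0.57, np.int64(576))] [array([511. ,  22.9,  23.9])]
top [(0.65, np.int64(236))] [array([514.2,  18.5,  14.7])]
side [532.22524506 -55.24172471 105.71535889  15.53626673]
b
[493.2320028  112.70923511 102.71216373]
```

View pics/s3.png

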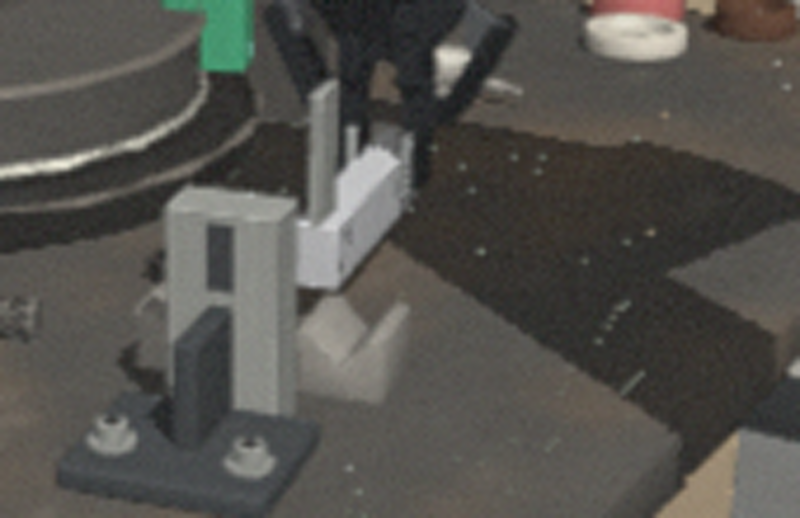

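View pics/t3.png

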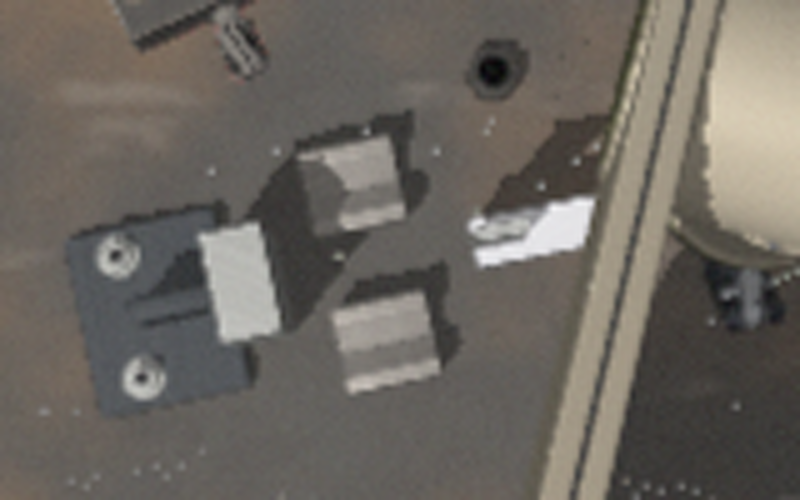

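The square is held upright in front of the gap: front end at crop (474,243), gap centreline at about (414,253) to (322,272). It is about 1–2 mm off the centreline, so I'll correct that and set it down.

```bash
python3 -m handwheel '[[-1,0,0.15,0.4,0,0,0],[-1,0,0,0.5,0,0,0],[-1,0,0,0.4,0,0,0],[-1,0,0,0.2,0,0,0],[-1,0,0,0.2,0,0,0],[-1,0,0,0.1,0,0,0],[-1,0,0,0,0,0,0]]'
python3 -m handwheel '[[-1,0,0,0.1,0,0,0],[-1,0,0,0,0,0,0]]'
python3 -m handwheel '[[-1,0,0,0.1,0,0,0],[-1,0,0,0,0,0,0]]'; python3 -c "
from h import *
s=sense();print(s['wrist_torque'])"
```

```text
time: 8.62
tool_pos: [536.8, -86.8, 26.9]
tcp_rot: [-180.0, -0.0, 102.4]
ft_force: [0.5, -0.5, -1.5]
finger_gap: 20.2
grip_force: 88.1
time: 8.78
tool_pos: [537.1, -86.9, 26.3]
tcp_rot: [180.0, 0.0, 102.4]
ft_force: [0.1, 0.1, -2.3]
finger_gap: 20.0
grip_force: 88.1
time: 8.95
tool_pos: [537.3, -87.0, 26.1]
tcp_rot: [180.0, 0.0, 102.4]
ft_force: [-2.9, 0.8, 4.5]
finger_gap: 20.1
grip_force: 88.9
[0.05855981 0.60072229 0.04110578]
```

```bash
python3 -m handwheel '[[-1,0.3,0,0,0,0,0],[-1,0.5,0,0,0,0,0],[-1,0.5,0,0,0,0,0],[-1,0.5,0,0,0,0,0],[-1,0.5,0,0,0,0,0],[-1,0.5,0,0,0,0,0],[-1,0.4,0,0,0,0,0],[-1,0.3,0,0,0,0,0],[-1,0,0,0,0,0,0]]'
python3 - <<'E'
from fit import *
p=snapshot('top'); s=sense();print(s['wrist_torque'])
b=cv2.resize(p['image'][195:275,220:348,::-1],(800,500),interpolation=cv2.INTER_CUBIC)
cv2.imwrite('pics/t4.png',b)
E
```

```text
time: 9.7
tool_pos: [530.1, -52.1, 26.1]
tcp_rot: [179.9, 0.0, 102.4]
ft_force: [-0.2, -1.6, 7.0]
finger_gap: 20.3
grip_force: 89.3
[-0.20202631  0.03165817 -0.0309325 ]
```

View pics/t4.png

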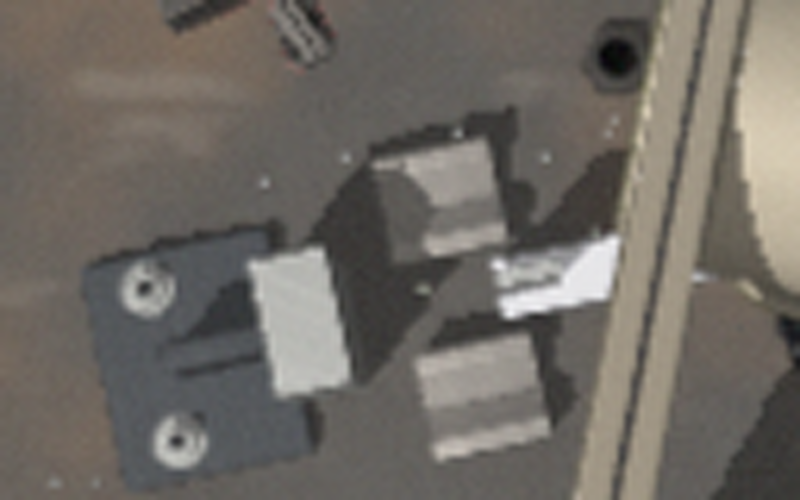

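The square's nose (498,288) is just at the gap mouth, with about 1 mm more clearance on guide_a's side. I'll nudge back by 1 mm and slide in.

```bash
python3 -m handwheel '[[-1,0.3,-0.05,0,0,0,0],[-1,0.4,-0.05,0,0,0,0],[-1,0.5,0,0,0,0,0],[-1,0.5,0,0,0,0,0],[-1,0.5,0,0,0,0,0],[-1,0.5,0,0,0,0,0],[-1,0.5,0,0,0,0,0],[-1,0.5,0,0,0,0,0],[-1,0.4,0,0,0,0,0],[-1,0.3,0,0,0,0,0],[-1,0,0,0,0,0,0]]'
python3 - <<'E'
from fit import *
p=snapshot('top'); s=sense();print(s['wrist_torque'])
b=cv2.resize(p['image'][195:275,220:348,::-1],(800,500),interpolation=cv2.INTER_CUBIC)
cv2.imwrite('pics/t5.png',b)
E
```

```text
time: 10.67
tool_pos: [519.7, -9.3, 26.1]
tcp_rot: [179.9, 0.0, 102.4]
ft_force: [-0.5, -1.8, 6.8]
finger_gap: 20.0
grip_force: 89.3
[-0.30622416 -0.08881029 -0.00999785]
```

View pics/t5.png

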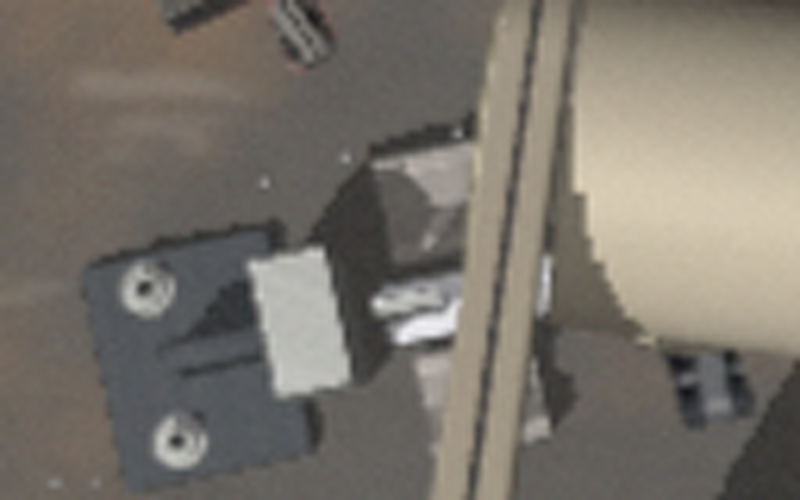

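The nose (385,315) is past the V-blocks and centred on the upright. I'll creep to contact.

```bash
python3 -m handwheel '[[-1,0.2,0,0,0,0,0],[-1,0.2,0,0,0,0,0],[-1,0.2,0,0,0,0,0],[-1,0.2,0,0,0,0,0],[-1,0.1,0,0,0,0,0],[-1,0.1,0,0,0,0,0],[-1,0,0,0,0,0,0]]'
python3 -m handwheel '[[-1,0.1,0,0,0,0,0],[-1,0.1,0,0,0,0,0],[-1,0,0,0,0,0,0]]'
python3 -m handwheel '[[-1,0.1,0,0,0,0,0],[-1,0.1,0,0,0,0,0],[-1,0,0,0,0,0,0]]'
```

```text
time: 11.3
tool_pos: [517.7, -0.0, 26.1]
tcp_rot: [179.9, 0.1, 102.4]
ft_force: [1.1, -4.0, 7.2]
finger_gap: 20.5
grip_force: 89.2
time: 11.55
tool_pos: [517.2, 1.9, 26.1]
tcp_rot: [179.9, 0.1, 102.4]
ft_force: [1.9, -3.9, 5.5]
finger_gap: 20.3
grip_force: 89.2
time: 11.8
tool_pos: [516.9, 3.2, 26.1]
tcp_rot: [179.9, 0.1, 102.4]
ft_force: [1.9, -8.3, 5.5]
finger_gap: 20.1
grip_force: 89.0
```

```bash
python3 -m handwheel '[[-1,0.1,0,0.05,0,0,0],[-1,0,0,0,0,0,0],[-1,0,0,0,0,0,0]]'; python3 -c "
from h import *
s=sense();print(s['wrist_torque'],s['tcp_rot'])"
python3 -m handwheel '[[-1,0,0,0.1,0,0,0],[-1,0,0,0,0,0,0],[-1,0,0,0,0,0,0]]'; python3 -c "
from h import *
s=sense();print(s['wrist_torque'],s['tcp_rot'])"
```

```text
time: 12.05
tool_pos: [516.9, 3.3, 26.0]
tcp_rot: [179.9, 0.2, 102.4]
ft_force: [0.3, -13.2, 10.1]
finger_gap: 20.3
grip_force: 89.8
[-1.87943862  0.10264857  0.00288334] [179.91593978   0.18905298 102.38571319]
time: 12.3
tool_pos: [517.0, 3.3, 26.0]
tcp_rot: [179.9, 0.2, 102.4]
ft_force: [-5.9, -12.4, 20.5]
finger_gap: 20.3
grip_force: 91.3
[-1.78690997  1.13000548 -0.00559936] [179.92935672   0.18541255 102.39041218]
```

```bash
python3 -m handwheel '[[-1,0.08,-0.04,0.04,0,0,0],[-1,0.08,-0.04,0.04,0,0,0],[-1,0,0,0,0,0,0],[-1,0,0,0,0,0,0]]' 110; python3 - <<'E'
from fit import *
s=sense();print(s['wrist_torque'],s['tcp_rot'])
P={n:snapshot(n) for n in('side','top')}
a=cv2.resize(P['side']['image'][215:295,280:400,::-1],(780,520),interpolation=cv2.INTER_CUBIC)
b=cv2.resize(P['top']['image'][210:274,240:340,::-1],(780,500),interpolation=cv2.INTER_CUBIC)
cv2.imwrite('pics/s6.png',a);cv2.imwrite('pics/t6.png',b)
E
```

```text
time: 12.63
tool_pos: [517.0, 3.3, 26.1]
tcp_rot: [179.8, 0.3, 102.4]
ft_force: [-5.1, -18.3, 23.4]
finger_gap: 19.8
grip_force: 107.4
[-2.78166186  1.0349607   0.06900292] [179.82846889   0.33311706 102.38513506]
```

View pics/s6.png

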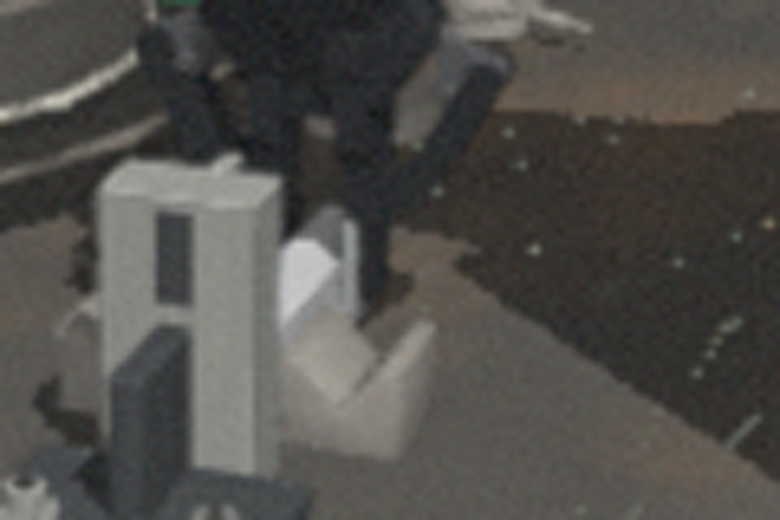

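View pics/t6.png

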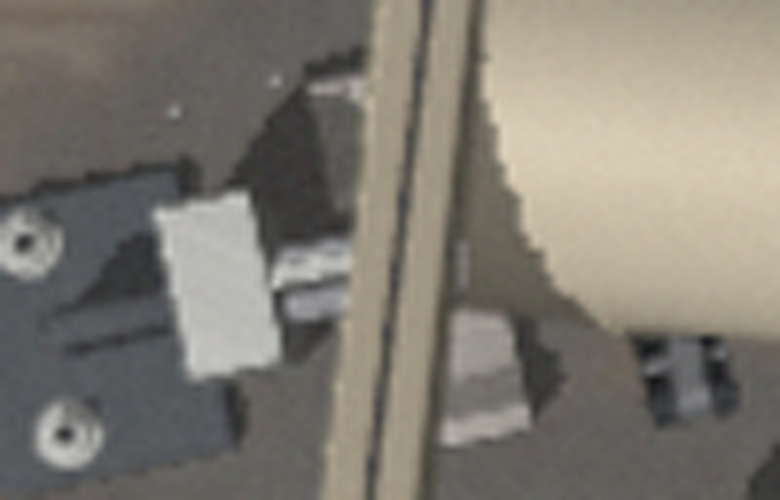

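The side view is mostly hidden behind the upright, with nothing visibly tilted. The top view shows the blade and stock end touching the face at (272,270) and (287,300). The tool has pitched about 0.3° from compliance, so I'll take that out, press a bit more, then probe yaw for flush contact.

```bash
T='from h import *
s=sense();print("TAU",np.round(s["wrist_torque"],3),np.round(s["tcp_rot"],2),np.round(s["tool_pos"],2))'
python3 -m handwheel '[[-1,0,0,0.03,0,0.003,0],[-1,0.05,0,0.03,0,0.004,0],[-1,0,0,0,0,0,0],[-1,0,0,0,0,0,0]]'; python3 -c "$T"
python3 -m handwheel '[[-1,0,0,0,0,0,0.01],[-1,0,0,0,0,0,0],[-1,0,0,0,0,0,0]]'; python3 -c "$T"
python3 -m handwheel '[[-1,0,0,0,0,0,-0.01],[-1,0,0,0,0,0,-0.01],[-1,0,0,0,0,0,0],[-1,0,0,0,0,0,0]]'; python3 -c "$T"
python3 -m handwheel '[[-1,0,0,0,0,0,0.01],[-1,0,0,0,0,0,0],[-1,0,0,0,0,0,0]]'; python3 -c "$T"
```

```text
time: 13.07
tool_pos: [517.0, 3.3, 26.0]
tcp_rot: [179.8, -0.0, 102.4]
ft_force: [-7.6, -21.0, 29.2]
finger_gap: 20.2
grip_force: 108.5
TAU [-3.467  1.478  0.06 ] [ 1.7984e+02 -3.0000e-02  1.0239e+02] [516.99   3.35  26.04]
time: 13.32
tool_pos: [517.0, 3.3, 26.1]
tcp_rot: [179.8, -0.0, 101.9]
ft_force: [-8.1, -19.7, 28.8]
finger_gap: 19.8
grip_force: 108.4
TAU [-3.464  1.507  0.745] [ 1.7984e+02 -1.0000e-02  1.0188e+02] [517.01   3.34  26.08]
time: 13.65
tool_pos: [517.2, 3.4, 26.1]
tcp_rot: [179.8, -0.0, 102.9]
ft_force: [-6.8, -20.6, 28.4]
finger_gap: 19.6
grip_force: 108.5
TAU [-3.305  1.345 -0.534] [ 1.7981e+02 -3.0000e-02  1.0292e+02] [517.16   3.41  26.07]
time: 13.9
tool_pos: [517.2, 3.4, 26.1]
tcp_rot: [179.8, -0.0, 102.4]
ft_force: [-6.0, -20.8, 28.8]
finger_gap: 20.1
grip_force: 108.3
TAU [-3.379  1.361  0.139] [ 1.7981e+02 -2.0000e-02  1.0239e+02] [517.17   3.41  26.07]
```

```bash
T='from h import *
s=sense();print("TAU",np.round(s["wrist_torque"],3),np.round(s["tcp_rot"],2),np.round(s["tool_pos"],2))'
python3 -m handwheel '[[-1,0,0,-0.1,0,0,0],[-1,0.05,0,-0.08,0,0,0],[-1,0,0,0,0,0,0],[-1,0,0,0,0,0,0]]'; python3 -c "$T"
python3 -m handwheel '[[-1,0,0,0,0,0,0.01],[-1,0,0,0,0,0,0],[-1,0,0,0,0,0,0]]'; python3 -c "$T"
python3 -m handwheel '[[-1,0,0,0,0,0,-0.01],[-1,0,0,0,0,0,-0.01],[-1,0,0,0,0,0,0],[-1,0,0,0,0,0,0]]'; python3 -c "$T"
python3 -m handwheel '[[-1,0,0,0,0,0,0.01],[-1,0,0,0,0,0,0],[-1,0,0,0,0,0,0]]'; python3 -c "$T"
```

```text
time: 14.23
tool_pos: [517.0, 3.4, 26.1]
tcp_rot: [179.8, 0.0, 102.4]
ft_force: [3.9, -23.3, 7.3]
finger_gap: 20.1
grip_force: 108.6
TAU [-3.782 -0.566  0.122] [1.7978e+02 2.0000e-02 1.0238e+02] [517.03   3.44  26.15]
time: 14.48
tool_pos: [517.0, 3.4, 26.1]
tcp_rot: [179.8, 0.0, 101.9]
ft_force: [3.5, -22.6, 8.1]
finger_gap: 20.0
grip_force: 108.6
TAU [-3.835 -0.497  0.773] [1.7980e+02 3.0000e-02 1.0187e+02] [516.96   3.4   26.15]
time: 14.82
tool_pos: [517.4, 3.5, 26.1]
tcp_rot: [179.7, 0.0, 102.9]
ft_force: [5.9, -22.6, 5.0]
finger_gap: 20.4
grip_force: 108.3
TAU [-3.691 -0.869 -0.294] [1.7973e+02 1.0000e-02 1.0292e+02] [517.44   3.53  26.15]
time: 15.07
tool_pos: [517.4, 3.5, 26.1]
tcp_rot: [179.7, 0.0, 102.4]
ft_force: [7.1, -22.6, 4.9]
finger_gap: 20.2
grip_force: 108.2
TAU [-3.667 -0.891  0.328] [1.7974e+02 3.0000e-02 1.0240e+02] [517.39   3.51  26.14]
```

```bash
T='from h import *
s=sense();print("TAU",np.round(s["wrist_torque"],3),np.round(s["tcp_rot"],2),np.round(s["tool_pos"],2))'
for i in 1 2 3; do python3 -m handwheel '[[-1,0,0,0,0,0,-0.008],[-1,0,0,0,0,0,0],[-1,0,0,0,0,0,0]]' >/dev/null; python3 -c "$T"; done
for i in 1 2 3 4; do python3 -m handwheel '[[-1,0,0,0,0,0,0.008],[-1,0,0,0,0,0,0],[-1,0,0,0,0,0,0]]'>/dev/null; python3 -c "$T"; done
```

```text
TAU [-3.713 -0.818 -0.159] [1.7974e+02 2.0000e-02 1.0281e+02] [517.41   3.51  26.14]
TAU [-3.576 -1.102 -0.468] [1.7968e+02 1.0000e-02 1.0324e+02] [517.79   3.63  26.18]
TAU [-3.511 -1.469 -0.734] [1.7963e+02 1.0000e-02 1.0367e+02] [518.16   3.73  26.14]
TAU [-3.528 -1.446 -0.329] [1.7965e+02 2.0000e-02 1.0325e+02] [518.07   3.67  26.15]
TAU [-3.645 -1.175  0.019] [1.7969e+02 2.0000e-02 1.0283e+02] [517.76   3.61  26.16]
TAU [-3.712 -0.926  0.409] [1.7974e+02 3.0000e-02 1.0240e+02] [517.43   3.53  26.14]
TAU [-3.785 -0.626  0.802] [1.7978e+02 4.0000e-02 1.0198e+02] [517.13   3.45  26.15]
```

```bash
T='from h import *
s=sense();print("TAU",np.round(s["wrist_torque"],3),np.round(s["tcp_rot"],2),np.round(s["tool_pos"],2))'
python3 -m handwheel '[[-1,0,0,0,0,0,-0.007],[-1,0,0,0,0,0,-0.006],[-1,0,0,0,0,0,0],[-1,0,0,0,0,0,0]]'; python3 -c "$T"
python3 -m handwheel '[[-1,0.03,-0.03,0.1,0,0,0],[-1,0,-0.03,0.1,0,0,0],[-1,0,0,0,0,0,0],[-1,0,0,0,0,0,0]]'; python3 -c "$T"
```

```text
time: 17.15
tool_pos: [517.1, 3.5, 26.1]
tcp_rot: [179.8, 0.0, 102.6]
ft_force: [4.6, -23.8, 6.8]
finger_gap: 19.3
grip_force: 108.5
TAU [-3.749 -0.603 -0.122] [1.7977e+02 1.0000e-02 1.0265e+02] [517.14   3.47  26.13]
time: 17.48
tool_pos: [517.2, 3.5, 26.1]
tcp_rot: [179.7, 0.0, 102.7]
ft_force: [-4.2, -23.4, 26.0]
finger_gap: 20.1
grip_force: 111.4
TAU [-3.783  0.853 -0.123] [1.7973e+02 4.0000e-02 1.0265e+02] [517.18   3.47  26.08]
```

```bash
python3 -m handwheel '[[-1,0,0,0.03,0.004,0,0],[-1,0,0,0,0,0,0],[-1,0,0,0,0,0,0],[-1,0,0,0,0,0,0],[-1,0,0,0,0,0,0],[-1,0,0,0,0,0,0]]'; python3 - <<'E'
from fit import *
s=sense();print(np.round(s["wrist_torque"],3),np.round(s["tcp_rot"],2))
for n in('side','top'):
    p=snapshot(n)
    for q in('square_nose','upright','setting_ring','hex_nut','screw_jack','dial_gauge'): print(n,q,[np.round(d['location'],1).tolist() for d in place_of(p,q)[:1]])
    if n=='side':
        d=trace(p,'square'); print([(e['conf'],e['pixels'].sum()) for e in d[:2]])
cv2.imwrite('pics/s7.png',cv2.resize(snapshot('side')['image'][180:300,250:430,::-1],(780,520),interpolation=cv2.INTER_CUBIC))
E
```

```text
time: 17.98
tool_pos: [517.3, 3.5, 26.1]
tcp_rot: [179.9, 0.0, 102.7]
ft_force: [-5.4, -23.1, 28.2]
finger_gap: 19.8
grip_force: 111.6
[-3.706  0.873 -0.114] [1.7995e+02 5.0000e-02 1.0265e+02]
side square_nose []
side upright [[492.4, 115.7, 0.7]]
side setting_ring [[609.8, -193.6, 2.1]]
side hex_nut [[596.9, 12.8, -1.3]]
side screw_jack [[438.4, 378.5, 4.1]]
side dial_gauge [[619.7, -340.2, -2.1]]
[(0.5, np.int64(146))]
top square_nose [[494.2, 111.1, -0.2]]
top upright [[495.1, 112.4, 1.5]]
top setting_ring [[611.2, -199.5, -2.1]]
top hex_nut []
top screw_jack [[439.1, 378.9, -1.8]]
top dial_gauge [[616.6, -339.5, -0.1]]
```

The nose is at the upright's foot, the loose things haven't moved, and the press is steady at about 24 N forward and 28 N down.

```bash
python3 -c "
from bench import hand_in
print(hand_in())"
```

```text
the job is handed in; nothing more can be done
None
```

I handed the job in at about 18 s, with the square still gripped and pressed into the corner at about 28 N down and 24 N forward; the last camera check showed its nose at the foot of the upright and the loose things where they were, and flush contact was judged from the forces because the joint was mostly hidden from view.

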